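# Hold a facing panel into the packing fence

## Task

Slide the taller of the two white plastic panels straight up out of its slot in the grey rack, carry it to the metal packing fence, and stand it upright on the table with its long bottom edge on the table top and its face flat against the side of the fence that has the two grey end cheeks, between those cheeks. Push it diagonally, down and into the fence at once, firmly but not hard enough to crack it, so that a colleague can screw it on; finish while still holding it pressed like that, and do not let go. Leave the shorter panel in its slot and do not disturb the tape roll, the foam half and the jar nearby.

Things in the scene. Friction and masses are not known exactly. Their poses are not given: they have to be found in the camera images.
- tall_panel_mid (a point): Centre of the tall panel: loose white plastic plate, 6 mm thick, 150 wide, 140 high, about 0.12 kg, two dark screw holes 35 mm above its bottom edge, front and back alike. x axis: thickness (square to the faces), y: width, z: up. It starts standing in one of the rack's slots, bottom edge 10 mm, top edge 150 mm above the table.
- tall_panel_foot (a point): Middle of the tall panel's bottom edge, 70 mm below its centre; same axes.
- tall_panel: The same tall panel; origin at the middle of its bottom edge, same axes. Brittle: more than 60 N against the fence or the table cracks it. Flat against the fence and down on the table, its centre is at x = -3 mm, z = 70 mm in the fence's frame, and its top 70 mm stand free above the fence.
- short_panel_mid (a point): Centre of the short panel, which stays in the other slot: like the tall one but only 100 mm high (top edge 110 mm above the table).
- rack: Grey slotted rack fixed to the table, 150 (x) by 184 (y) mm. Origin under its centre at table height. Floor 10 mm above the table; combs 65 mm high at its y ends form two upright slots 8 mm wide, at x = -40 and +40 mm, that guide the outer 15 mm of a panel's sides; the middle is open. Which slot holds the tall panel varies. A panel is clear with its bottom edge 70 mm above the table.
- fence: Metal fence fixed to the table: rigid upright plate 232 mm long (y), 70 high, 10 thick. Origin at table height in the middle of its working face; x points into the plate: the panel comes from -x (the robot's side). Grey end cheeks, 18 mm wide, stand 18 mm out of the face to -x; the bay between them is 196 mm wide, centred on the origin. Foot and gussets lie behind, to x = +62 mm.
- table_b: The table under the work; its top is at height 0. It is rigid and fixed.
- tape_roll: Roll of packing tape lying flat, 100 mm across, 48 mm high; origin under its centre. Bystander.
- foam_half: White polystyrene half box with a round bore, 101 x 93 x 68 mm; origin under its centre. Bystander.
- plain_jar: Plain jar with a black lid, 70 mm across, 116 mm high; origin under its centre. Bystander.
There are look-alikes about, which are no part of the job. There is more than one size of the fence; the one meant has the size given above.

How it is judged:
By the outcome, as a careful person would: the job done as asked, in the order asked, and still so for the second after the job is handed in, while the arm keeps its last pose, push and grip.
It also fails if it takes over 45 s, if anything falls off the work surface, if the arm or the gripper's body presses on something with over 40 N, if the wrist force passes 120 N, or if a joint passes its speed limit or range.

## Robot

A 6-joint arm with a two-finger parallel gripper is mounted at the origin on the work surface; the furniture and walls round the work are solid. World frame = base frame: x ahead of the robot, y to its left, z up, the work surface at z = 0. Lengths are in m, angles in rad, forces in N, time in s.
With the tool pointing down it reaches from about 0.25 to 0.725 m from the base axis. Payload 9.7 kg.
Tool frame: the origin (TCP) lies midway between the tips of the shut fingers; the grasp point (between the pads) lies 19 mm behind it; x points along the fingers, y is the direction in which the jaws open and shut, and the axes are right-handed (so a half turn about x gives the same grasp; the last joint's range is limited). The gripper opens to 85 mm and grips with 20 to 120 N. Pads are 22 mm wide; open, the fingers measure 114 mm over their backs; the gripper's body (76 mm by 85 mm) begins 54 mm behind the grasp point. The pads swing forward as they close: fully open they stand 13 mm farther back than shut.
Start: joints at [1.241, 0.087, 0.176, 1.66, 0, 1.571], TCP at [0.178, 0.52, 0.196] pointing down, gripper open.
Joint ranges: [-3.13, 3.13], [-0.85, 1.81], [-1.15, 1.24], [-2.2, 2.28], [-1.44, 1.52], [-3.14, 3.14]. Speed limits (rad/s): [2.22, 2.22, 2.57, 3.14, 3.14, 3.14].

## Interface

Orientations are given as a unit quaternion [x, y, z, w].
In Python, from cell import ctrl gives the robot as it stands. The module is installed in compiled form; this text tells all that it offers. Calls block until the motion is done:
- ctrl.reach(position, orientation): joint-space move of the TCP to a pose.
- ctrl.move_l(position, attitude=None, max_speed=0.15, max_force=None): straight line of the TCP; attitude=None keeps the orientation; max_speed is the mean speed in m/s. With max_force (N) it stops when the force on the tool has changed by that much, and returns True; else False.
- ctrl.move_joints(angles): joint-space move.
- ctrl.command_gripper(opening, effort=None): finger opening in m; effort is the grip in N (None keeps the last); returns when the fingers have stopped.
- ctrl.pause(seconds).
- ctrl.solve_ik(position, orientation): joint angles nearest the present ones, or None.
- ctrl.sense(): the state.
- ctrl.snapshot(name): name is "side" or "top"; returns the picture (400x640x3 uint8, blue, green, red); there is no depth.
- ctrl.get_calibration(name): a dict with "vertical_fov" (degrees; the focal length in pixels is half the picture's height over the tangent of half this angle, whatever the lens; pixels are square), "cx", "cy" (the principal point, pixels), "dist_coeffs" ([k1, k2, p1, p2, k3] as OpenCV has them; the pictures are not rectified), "R" (3x3) and "t" (3): a world point X has camera coordinates R X + t. Camera axes: x right, y down, z forward; pixel columns grow to the right and rows downward; lengths in m; the calibration is good to about 2 mm. A picture is of the moment at which its call begins. get_calibration takes no time and is no camera call.
A pose or a line that the arm cannot do raises ctrl.IKError and nothing moves.
- ctrl.hand_in(): hands the job in, once; it reports no verdict.
Trained networks look in the newest picture that a camera, given by its name, has taken for a name from the list of things; names that differ only in an ending like _2 or _b are one class to them, and where a whole thing is asked for, a point or a joint stands for the part that bears it (a point fixed in the world has none). Each returns a list of dicts, best first, with "conf" (0 to 1); they miss things now and then, are a little off and sometimes report something else, mostly with a low value. They report only what shows in the picture. A call takes as long as a camera call. They do not tell look-alikes from the thing itself.
- ctrl.spot_in(thing, camera): "centre" ([x, y, z] in m, in the coordinates of the camera as it stood for that picture, good to about 4 mm: the middle of the surface that is visible of it).
- ctrl.silhouettes(thing, camera): "pixels" (400x640 bool, what is visible of it).
The state is a dict: "t": time; "joint_positions": joint angles; "joint_velocities": joint speeds; "joint_efforts": joint torques, N m; "tool_pos": TCP position; "orientation": TCP orientation; "force": force on the tool from outside, world axes, zero at the start; "torque": the same for the moment, N m; "opening": finger opening in m.
Only numpy, scipy, OpenCV 4.12 (cv2) and the standard library are available. Lean on these libraries where they do the work, as an engineer would, in place of code of your own. Each camera call takes 0.05 s, during which the arm holds its last target.

## Working session

There is one attempt and no reset: what is moved stays moved. The work goes in short steps, each a Python script; the robot and the scene stay as the last script left them, time stands still between calls to the robot, and variables do not carry over. Pictures are saved under pics/ and viewed, and the job is handed in when it is done.

```bash
ls; mkdir -p pics; python3 - <<'E'
from cell import ctrl
import cv2
s=ctrl.sense(); print(s)
for n in("side","top"):
    cv2.imwrite(f"pics/{n}0.png",ctrl.snapshot(n)); print(n,ctrl.get_calibration(n))
    for th in ["tall_panel","short_panel_mid","rack","fence","tape_roll","foam_half","plain_jar"]:
        try: print(n,th,[(round(d["conf"],2),d["centre"]) for d in ctrl.spot_in(th,n)])
        except Exception as e: print(th,e)
print(ctrl.sense()["t"])
E
```

```text
pics
{'t': 0.0, 'joint_positions': array([1.24100809e+00, 8.74429673e-02, 1.75103181e-01, 1.65977781e+00,
       2.54240418e-05, 1.57077944e+00]), 'joint_velocities': array([-0.00057481, -0.00038891, -0.00124461, -0.0006595 , -0.00072471,
        0.00098373]), 'joint_efforts': array([ 9.10553317e-04, -5.20390821e+01,  4.64800715e+01,  1.62268127e-02,
       -2.44729936e-04,  4.23541053e-06]), 'tool_pos': array([0.17801567, 0.5201004 , 0.19537661]), 'orientation': array([ 0.11560485,  0.69760178, -0.1165235 ,  0.69743068]), 'force': array([-0.99227041, -0.09483232,  0.08287349]), 'torque': array([ 0.01308356,  0.01082617, -0.02574297]), 'opening': 0.08535424591148733}
side {'vertical_fov': 45.0365157004268, 'cx': 324.6575874439503, 'cy': 201.1997244483611, 'dist_coeffs': array([-0.00492306,  0.        ,  0.        ,  0.        ,  0.        ]), 'R': array([[ 0.99901186, -0.0430877 , -0.01089754],
       [-0.02968982, -0.46452949, -0.88505981],
       [ 0.03307297,  0.88450879, -0.46534973]]), 't': array([-0.49676678, -0.24541843,  2.03904215])}
side tall_panel [(0.6, [0.0019, -0.2576, 
[... 518 characters left out ...]
   ,  0.        ,  0.        ,  0.        ]), 'R': array([[ 0.01402291, -0.99969981,  0.02009084],
       [-0.99853623, -0.01505063, -0.05195074],
       [ 0.05223752, -0.01933293, -0.99844753]]), 't': array([0.10629385, 0.46310032, 1.05921019])}
top tall_panel [(0.82, [0.2875, -0.0257, 0.9708])]
top short_panel_mid [(0.68, [0.3035, -0.1035, 1.0051])]
top rack [(0.56, [0.2909, -0.0586, 1.075])]
top fence [(0.97, [0.36, 0.212, 1.0645]), (0.94, [-0.0934, -0.1054, 1.0763]), (0.82, [-0.2224, 0.2006, 1.0517])]
top tape_roll [(0.92, [0.2537, -0.2505, 1.0543])]
top foam_half [(0.95, [0.0709, -0.2724, 1.047]), (0.27, [-0.0917, -0.1071, 1.0792])]
top plain_jar [(0.82, [-0.1481, -0.2459, 0.9766])]
0.8
```

View pics/top0.png

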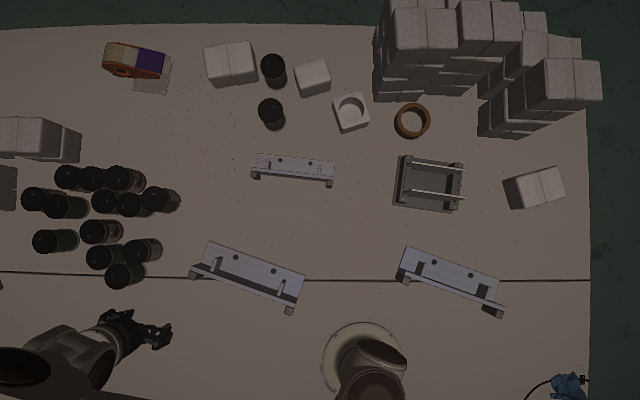

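View pics/side0.png

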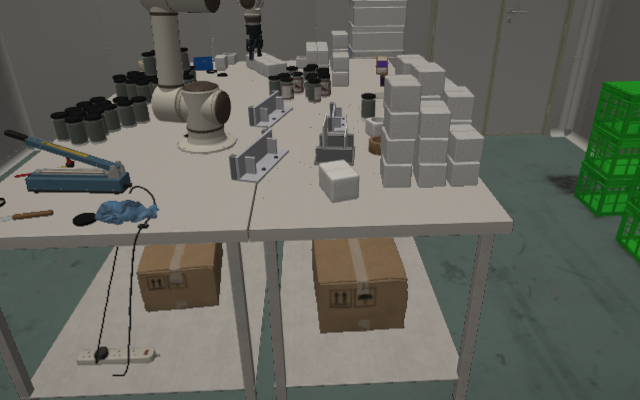

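```bash
cat > h.py <<'E'
import numpy as np, cv2
from cell import ctrl
def cal(n):
    c=ctrl.get_calibration(n); f=200/np.tan(np.radians(c["vertical_fov"]/2))
    K=np.array([[f,0,c["cx"]],[0,f,c["cy"]],[0,0,1]]); return K,np.array(c["dist_coeffs"]),c["R"],c["t"]
def px2w(n,px,z):
    K,d,R,t=cal(n); p=cv2.undistortPoints(np.array(px,float).reshape(-1,1,2),K,d).reshape(-1,2)
    r=np.c_[p,np.ones(len(p))]@R; C=-R.T@t; z=np.broadcast_to(z,len(p))
    return C+r*((z-C[2])/r[:,2])[:,None]
def w2px(n,X):
    K,d,R,t=cal(n); return cv2.projectPoints(np.array(X,float).reshape(-1,3),cv2.Rodrigues(R)[0],t,K,d)[0].reshape(-1,2)
def c2w(n,p):
    K,d,R,t=cal(n); return R.T@(np.array(p)-t)
def crop(img,x0,y0,x1,y1,s,fn):
    c=cv2.resize(img[y0:y1,x0:x1],None,fx=s,fy=s,interpolation=cv2.INTER_CUBIC)
    c=cv2.convertScaleAbs(c,alpha=1.5)
    for x in range((x0+9)//10*10,x1,10): cv2.putText(c,str(x),(int((x-x0)*s),8),0,.3,(0,255,255)); cv2.line(c,(int((x-x0+.5)*s),9),(int((x-x0+.5)*s),14),(0,255,255))
    for y in range((y0+9)//10*10,y1,10): cv2.putText(c,str(y),(0,int((y-y0+.5)*s)),0,.3,(0,255,255))
    cv2.imwrite(fn,c)
E
python3 - <<'E'
from h import *
D={"side":dict(tall=[0.0019,-0.2576,1.8183],rack=[0.0434,-0.1783,1.8079],f1=[-0.2679,-0.4169,2.2806],f2=[0.0524,-0.3489,2.1636],f3=[-0.2509,-0.143,1.7668],tape=[0.1954,-0.2212,1.9008],foam=[0.2058,-0.3181,2.0546],jar=[0.2008,-0.4412,2.244]),
"top":dict(tall=[0.2875,-0.0257,0.9708],short=[0.3035,-0.1035,1.0051],rack=[0.2909,-0.0586,1.075],f1=[0.36,0.212,1.0645],f2=[-0.0934,-0.1054,1.0763],f3=[-0.2224,0.2006,1.0517],tape=[0.2537,-0.2505,1.0543],foam=[0.0709,-0.2724,1.047],jar=[-0.1481,-0.2459,0.9766])}
for n in D:
    for k,v in D[n].items(): print(n,k,c2w(n,v).round(3))
t=cv2.imread("pics/top0.png"); s=cv2.imread("pics/side0.png")
crop(t,240,140,345,200,7.5,"pics/tf.png"); crop(t,385,145,475,220,8,"pics/tr.png")
crop(s,225,80,405,190,4.4,"pics/sr.png")
E
```

```text
side tall [ 0.491 -0.211  0.108]
side rack [ 0.53  -0.259  0.042]
side f1 [0.242 0.283 0.037]
side f2 [0.556 0.135 0.028]
side f3 [ 0.234 -0.299  0.033]
side tape [ 0.686 -0.163  0.035]
side foam [0.705 0.017 0.049]
side jar [0.709 0.242 0.07 ]
top tall [ 0.486 -0.172  0.117]
top short [ 0.566 -0.188  0.087]
top rack [ 0.524 -0.177  0.015]
top f1 [ 0.255 -0.25   0.013]
top f2 [0.566 0.208 0.008]
top f3 [0.257 0.333 0.015]
top tape [ 0.714 -0.137  0.045]
top foam [0.733 0.047 0.05 ]
top jar [0.7   0.267 0.114]
```

View pics/tf.png

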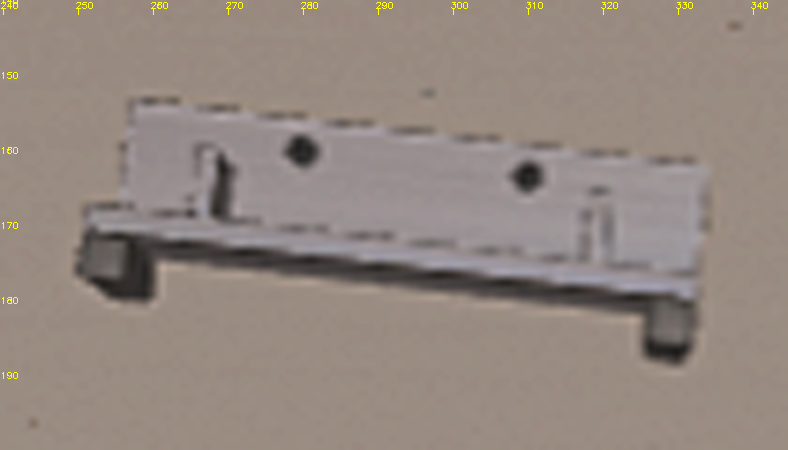

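View pics/tr.png

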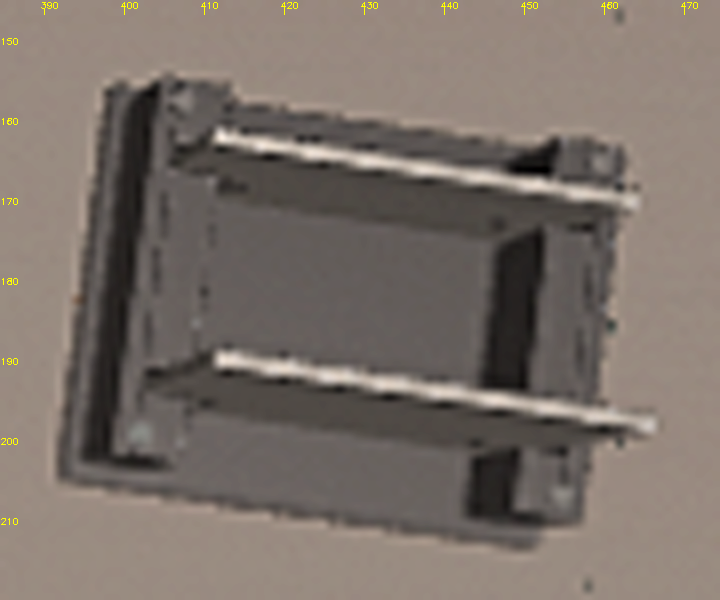

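View pics/sr.png

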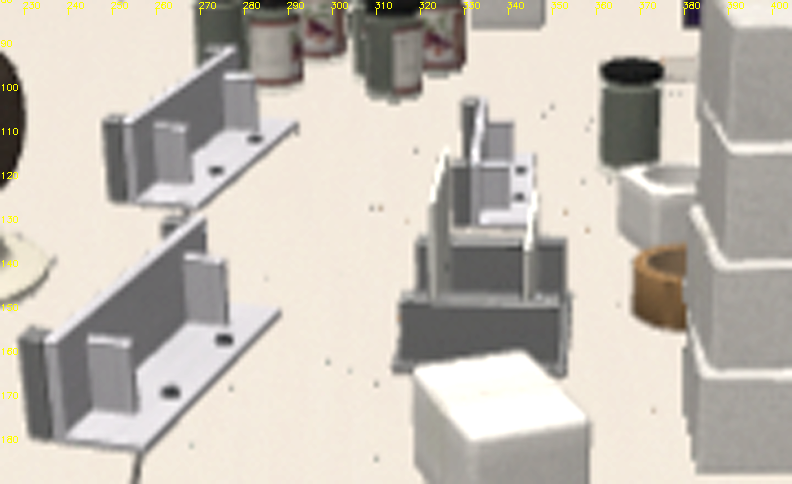

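```bash
python3 - <<'E'
from h import *
T=px2w("top",[[411.4,189.25],[466.4,197.75]],.15);S=px2w("top",[[411.6,161.6],[464,169.75]],.11)
F=px2w("top",[[251.5,166.7],[250.8,170.2],[332.6,176.6],[332,179.2]],.07)
# big ones for comparison
B=px2w("top",[[193,266],[300,305],[402,249],[504,311]],.07)
R=px2w("top",[[398.5,156],[452,212.5],[392.5,204.5]],.01)
for P in(T,S): d=P[0]-P[1]; print(P.mean(0).round(4),np.linalg.norm(d).round(4),np.degrees(np.arctan2(-d[0],d[1])).round(2))
print("between",(S.mean(0)-T.mean(0)).round(4))
for i,j in((0,2),(1,3),(0,1),(2,3)):
    d=F[i]-F[j];print(np.linalg.norm(d).round(4),np.degrees(np.arctan2(-d[0],d[1])).round(2))
print(F.round(4)); print(np.linalg.norm(B[0]-B[1]),np.linalg.norm(B[2]-B[3]))
print(R.round(3))
E
```

```text
[ 0.4868 -0.1785  0.15  ] 0.1477 -7.68
[ 0.5665 -0.1893  0.11  ] 0.1473 -7.5
between [ 0.0797 -0.0107 -0.04  ]
0.2289 -6.11
0.2288 -5.47
0.01 -99.69
0.0075 -102.18
[[0.5607 0.3244 0.07  ]
 [0.5508 0.3261 0.07  ]
 [0.5363 0.0968 0.07  ]
 [0.529  0.0984 0.07  ]]
0.31603856662880275 0.34398028086481813
[[ 0.61  -0.102  0.01 ]
 [ 0.443 -0.265  0.01 ]
 [ 0.464 -0.085  0.01 ]]
```

```bash
cat >> h.py <<'E'
def box(x0,x1,y0,y1,z0,z1): return [(x0,x1,y0,y1,z0,z1)]
def segs(b):
    x0,x1,y0,y1,z0,z1=b; c=[(x,y,z) for x in(x0,x1) for y in(y0,y1) for z in(z0,z1)]
    return [(c[i],c[j]) for i in range(8) for j in range(i) if sum(a!=d for a,d in zip(c[i],c[j]))==1]
def tf(p,pose):
    x,y,a=pose; p=np.array(p); c,s=np.cos(a),np.sin(a)
    return np.c_[x+c*p[:,0]-s*p[:,1],y+s*p[:,0]+c*p[:,1],p[:,2]]
def overlay(img,n,x0,y0,x1,y1,s,items,fn):
    c=cv2.resize(img[y0:y1,x0:x1],None,fx=s,fy=s,interpolation=cv2.INTER_CUBIC); c=cv2.convertScaleAbs(c,alpha=1.5)
    for boxes,pose,col in items:
        for b in boxes:
            for a,d in segs(b):
                q=(w2px(n,tf([a,d],pose))-[x0,y0]+.5)*s-.5
                cv2.line(c,tuple(int(v) for v in q[0].round()),tuple(int(v) for v in q[1].round()),col,1,cv2.LINE_AA)
    cv2.imwrite(fn,c)
TALL=lambda sx:(sx-.003,sx+.003,-.075,.075,.01,.15)
SHORT=lambda sx:(sx-.003,sx+.003,-.075,.075,.01,.11)
FENCE=[(0,.01,-.116,.116,0,.07),(-.018,0,.098,.116,0,.07),(-.018,0,-.116,-.098,0,.07),(0.01,.062,-.116,.116,0,.008)]
E
python3 - <<'E'
from h import *
rk=(.5267,-.1839,np.radians(-7.65)); fe=(.5399,.2123,np.radians(-5.9))
it=[([TALL(-.04)],rk,(0,255,0)),([SHORT(.04)],rk,(255,0,255)),([(-.075,.075,-.092,.092,0,.01)],rk,(255,255,0)),(FENCE,fe,(0,0,255))]
t=cv2.imread("pics/top0.png"); s=cv2.imread("pics/side0.png")
overlay(t,"top",240,140,345,200,7.5,it,"pics/otf.png");overlay(t,"top",385,145,475,220,8,it,"pics/otr.png")
overlay(s,"side",305,85,375,175,6.5,it,"pics/osr.png")
E
```

```text
(no output)
```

View pics/otf.png

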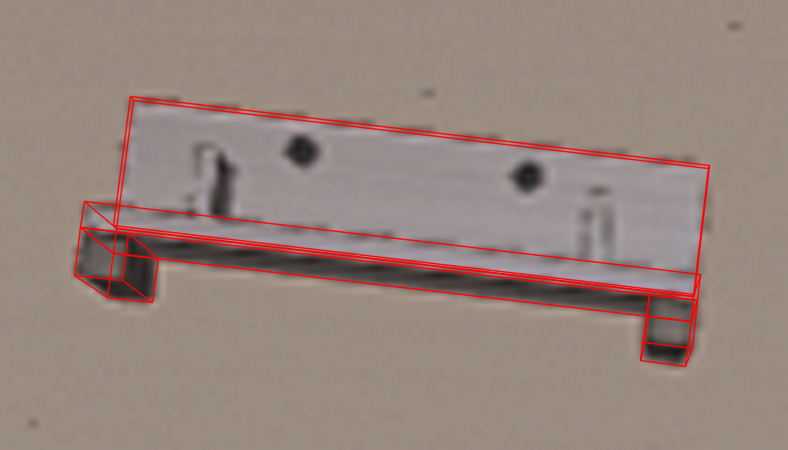

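View pics/otr.png

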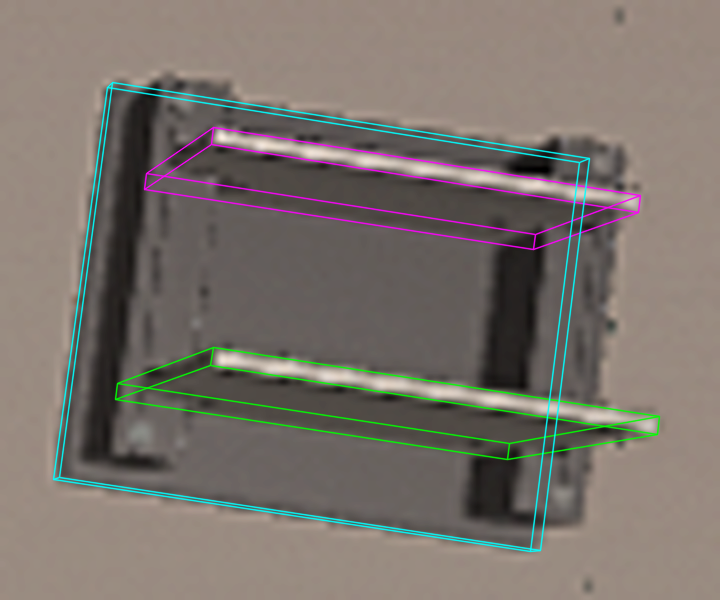

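View pics/osr.png

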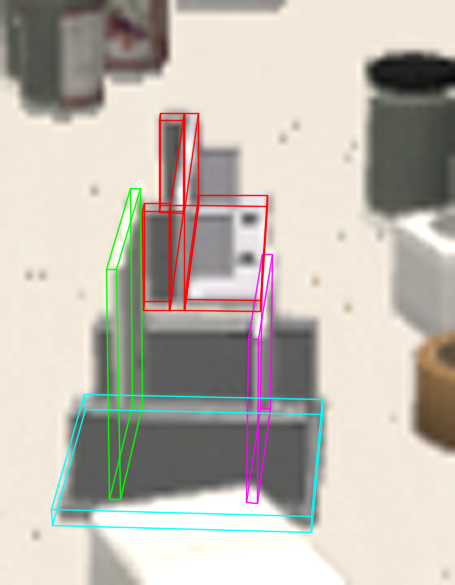

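```bash
python3 - <<'E'
from h import *
from scipy.ndimage import map_coordinates, gaussian_filter1d
g=cv2.cvtColor(cv2.imread("pics/top0.png"),6).astype(float)
rk=(.5267,-.1839,np.radians(-7.65)); fe=(.5399,.2123,np.radians(-5.9))
def fit(pose,xm,z,y0,y1,name,sgn):
    ys=np.linspace(y0,y1,60); off=np.arange(-.009,.0091,.0003); res=[]
    for y in ys:
        P=tf([(xm+o,y,z) for o in off],pose); q=w2px("top",P)
        p=gaussian_filter1d(map_coordinates(g,[q[:,1],q[:,0]],order=1),2); d=np.gradient(p)*sgn
        i=d.argmax(); res.append(off[i])
    res=np.array(res); k=np.ones(len(ys),bool)
    for _ in range(4):
        c=np.polyfit(ys[k],res[k],1); r=res-np.polyval(c,ys); k=abs(r)<max(.0006,2*r[k].std())
    print(name,"off at y=0 mm",(c[1]*1e3).round(2),"dyaw deg",np.degrees(-c[0]).round(2),k.sum(),(r[k].std()*1e3).round(2))
# sgn: intensity increase along +x
fit(fe,.062,.008,-.11,.11,"foot back",-1)
fit(fe,0,.07,-.09,.09,"face top",1)
fit(fe,-.018,.07,.10,.114,"cheek",1)
fit(rk,-.043,.15,-.07,.07,"tall front",1)
fit(rk,-.037,.15,-.07,.07,"tall back",-1)
fit(rk,.037,.11,-.07,.07,"short front",1)
fit(rk,.043,.11,-.07,.07,"short back",-1)
fit(rk,.075,.01,-.06,.06,"rack back",1)
fit(rk,-.075,.0,-.08,.08,"rack front",-1)
from scipy.spatial.transform import Rotation as Ro
s=ctrl.sense(); print(Ro.from_quat(s["orientation"]).as_matrix().round(3))
E
```

```text
foot back off at y=0 mm -1.89 dyaw deg 0.14 60 0.74
face top off at y=0 mm 0.13 dyaw deg 0.18 60 0.69
cheek off at y=0 mm -13.6 dyaw deg -7.82 50 0.69
tall front off at y=0 mm 0.67 dyaw deg 0.28 60 0.58
tall back off at y=0 mm -0.66 dyaw deg 0.18 60 0.6
short front off at y=0 mm 0.98 dyaw deg 0.31 60 0.6
short back off at y=0 mm -0.47 dyaw deg 0.48 58 0.54
rack back off at y=0 mm 0.79 dyaw deg 0.6 51 0.71
rack front off at y=0 mm -0.75 dyaw deg 0.13 56 0.64
[[ 0.     0.324  0.946]
 [ 0.     0.946 -0.324]
 [-1.     0.     0.   ]]
```

Candidates: the fences at (290,168), (247,277) and (452,282). Their plates measure about 229, 316 and 344 mm, so the 232 mm one is at (290,168). The panels are at (438,193) and (437,166). The first fits 150 mm wide at z=0.15 and is clearly taller in the side crop (430,165), so it is the tall one. The model overlays in the top crops agree with both choices. In the side crop the projected edges sit about 1 px off, so the top view sets the poses.

```bash
cat >> h.py <<'E'
from scipy.spatial.transform import Rotation as Ro
PA=np.radians(-7.4); FA=np.radians(-5.74); FO=np.array([.5399,.2123]); PC=np.array([.4868,-.1785])
def q(a,s=1):
    y=s*np.array([np.cos(a),np.sin(a),0]); x=np.array([0,0,-1.]); return Ro.from_matrix(np.c_[x,y,np.cross(x,y)]).as_quat()
def st(m=""):
    s=ctrl.sense(); print(m,"t",round(s["t"],2),"p",s["tool_pos"].round(4),"F",s["force"].round(1),"T",s["torque"].round(2),"op",round(s["opening"],4)); return s
E
python3 - <<'E'
from h import *
for s in(1,-1):
    for p,a in(((*PC,.24),PA),((*PC,.096),PA),((*FO,.1),FA),((*(FO-[.06,0]),.2),FA)): print(s,np.round(ctrl.solve_ik(p,q(a,s)),2))
E
```

```text
1 [-0.35  0.03  0.2   1.74  0.    1.35]
1 [-0.35 -0.   -0.11  1.46  0.    1.35]
1 [0.37 0.14 0.05 1.48 0.   2.05]
1 [0.42 0.03 0.12 1.66 0.   2.09]
-1 [-0.35  0.03  0.2   1.74  0.   -1.79]
-1 [-0.35 -0.   -0.11  1.46  0.   -1.79]
-1 [ 0.37  0.14  0.05  1.48  0.   -1.1 ]
-1 [ 0.42  0.03  0.12  1.66  0.   -1.05]
```

```bash
python3 - <<'E'
from h import *
ctrl.reach([*PC,.24],q(PA)); st("above")
print(ctrl.move_l([*PC,.096],max_speed=.12,max_force=8)); st("down")
for n in("top","side"): cv2.imwrite(f"pics/{n}1.png",ctrl.snapshot(n))
crop(cv2.imread("pics/top1.png"),370,120,490,230,6,"pics/t1c.png")
crop(cv2.imread("pics/side1.png"),290,60,400,190,4.6,"pics/s1c.png")
E
```

```text
above t 3.5 p [ 0.487  -0.1779  0.2399] F [-0.  -0.1 -0.5] T [-0.05  0.02  0.02] op 0.0853
False
down t 4.85 p [ 0.4872 -0.1787  0.0968] F [ 0.4 -0.5  0.1] T [-0.    0.01  0.02] op 0.0852
```

View pics/t1c.png

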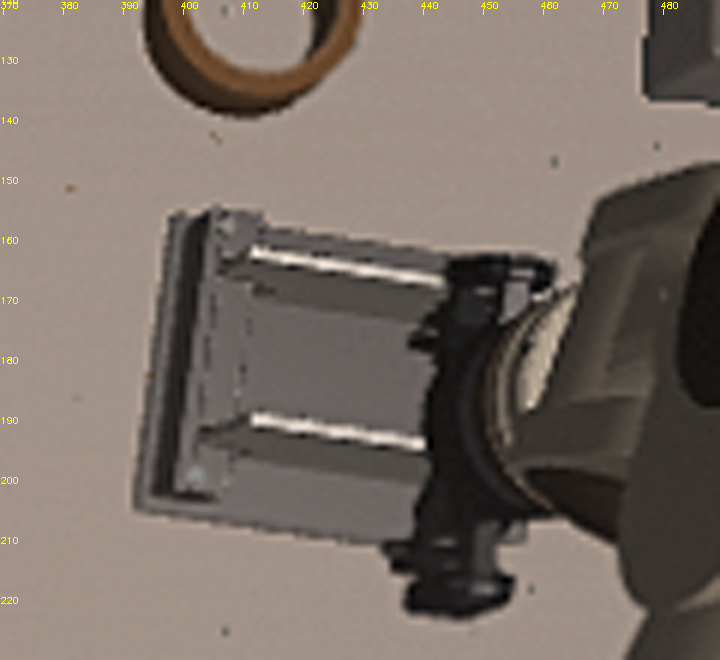

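View pics/s1c.png

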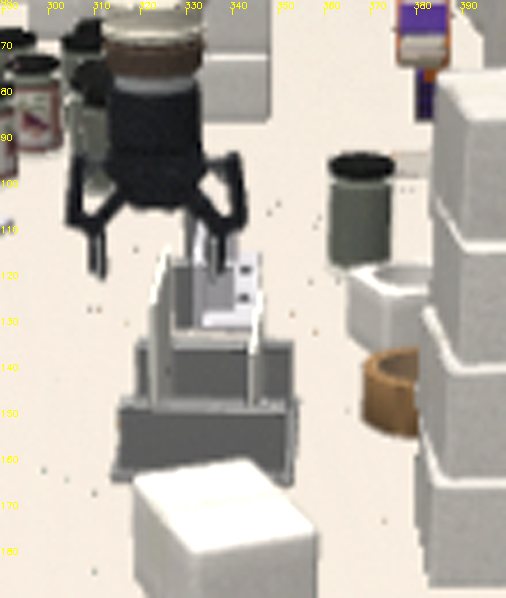

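```bash
python3 - <<'E'
from h import *
u=np.array([np.cos(PA),np.sin(PA)])
for n in("side","top"):
    print(n,w2px(n,[(*(PC+k*u),z) for k,z in((-.0425,.109),(.0425,.109),(0,.15),(0,.17))]).round(1).tolist())
print(w2px("side",[(*(PC+.075*np.array([u[1],-u[0]])),.15),(*(PC-.075*np.array([u[1],-u[0]])),.15)]))
E
```

```text
side [[312.6, 129.6], [334.7, 130.0], [323.5, 119.5], [323.4, 114.3]]
top [[432.2, 210.2], [436.0, 179.3], [439.1, 193.5], [441.6, 192.9]]
[[321.68991939 125.92437792]
 [325.18083091 113.43610139]]
```

```bash
python3 - <<'E'
from h import *
s=cv2.imread("pics/side1.png"); u=np.array([np.cos(PA),np.sin(PA)])
P=w2px("side",[(*(PC+k*u),z) for k,z in((-.0425,.109),(.0425,.109),(0,.15),(0,.0968))])
im=cv2.resize(s[70:160,295:365],None,fx=8,fy=8,interpolation=cv2.INTER_CUBIC);im=cv2.convertScaleAbs(im,alpha=1.5)
for p in P: cv2.circle(im,tuple(int(v) for v in ((p-[295,70]+.5)*8)),3,(0,0,255),-1)
cv2.imwrite("pics/s1d.png",im)
t=cv2.imread("pics/top1.png");P=w2px("top",[(*(PC+k*u),z) for k,z in((-.0425,.109),(.0425,.109),(0,.15),(0,.0968))])
im=cv2.resize(t[145:230,385:475],None,fx=7,fy=7,interpolation=cv2.INTER_CUBIC);im=cv2.convertScaleAbs(im,alpha=2.5)
for p in P: cv2.circle(im,tuple(int(v) for v in ((p-[385,145]+.5)*7)),3,(0,0,255),-1)
cv2.imwrite("pics/t1d.png",im)
E
```

```text
(no output)
```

View pics/s1d.png

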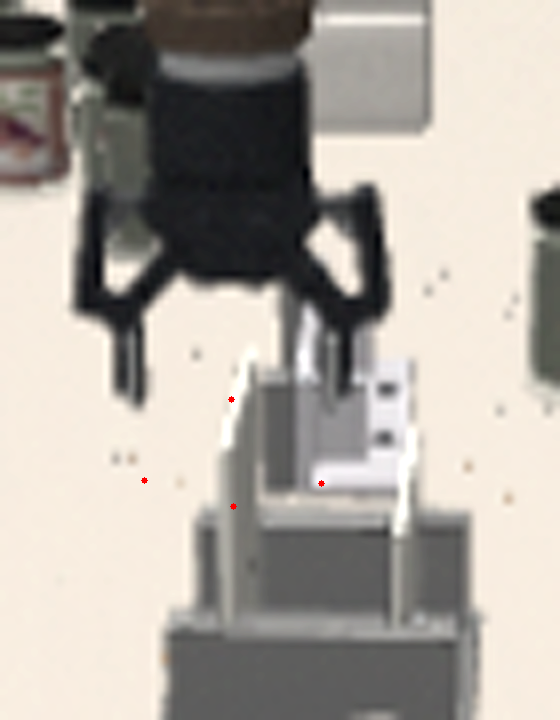

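View pics/t1d.png

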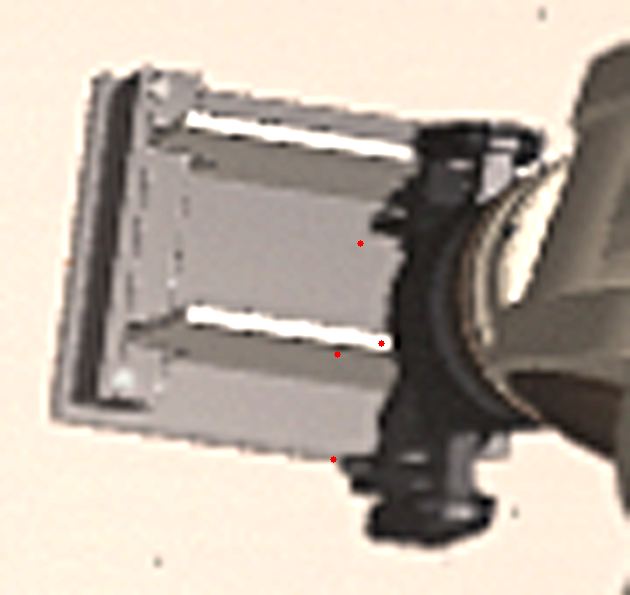

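```bash
python3 - <<'E'
from h import *
s=st()
for n in("top","side"): cv2.imwrite(f"pics/{n}2.png",ctrl.snapshot(n))
a=cv2.imread("pics/side1.png").astype(int);b=cv2.imread("pics/side2.png").astype(int);d=abs(a-b).max(2)
print((d>40).sum())
crop(cv2.imread("pics/side2.png"),295,70,365,160,7,"pics/s2c.png")
print(s["joint_positions"], s["joint_velocities"])
# triangulate fingertips: side px rays at z candidates vs x,y
print(px2w("side",[[311.2,120],[337.9,119.1]],.109).round(3).tolist(),px2w("side",[[311.2,120],[337.9,119.1]],.147).round(3).tolist())
print(px2w("top",[[385+345/7,145+470/7],[385+373/7,145+222/7]],.109).round(3).tolist(),px2w("top",[[385+345/7,145+470/7],[385+373/7,145+222/7]],.147).round(3).tolist())
E
```

```text
t 4.95 p [ 0.4872 -0.1786  0.0967] F [0.3 0.5 0.6] T [-0.   -0.03  0.03] op 0.0856
2
[-3.51448983e-01 -3.18719003e-03 -1.08941290e-01  1.46387009e+00
 -1.22504939e-05  1.34848668e+00] [ 0.00208923  0.00223808 -0.00347196 -0.00324908 -0.00079782  0.00108708]
[[0.441, -0.056, 0.109], [0.55, -0.053, 0.109]] [[0.44, -0.172, 0.147], [0.542, -0.169, 0.147]]
[[0.439, -0.179, 0.109], [0.536, -0.19, 0.109]] [[0.438, -0.167, 0.147], [0.531, -0.178, 0.147]]
```

View pics/s2c.png

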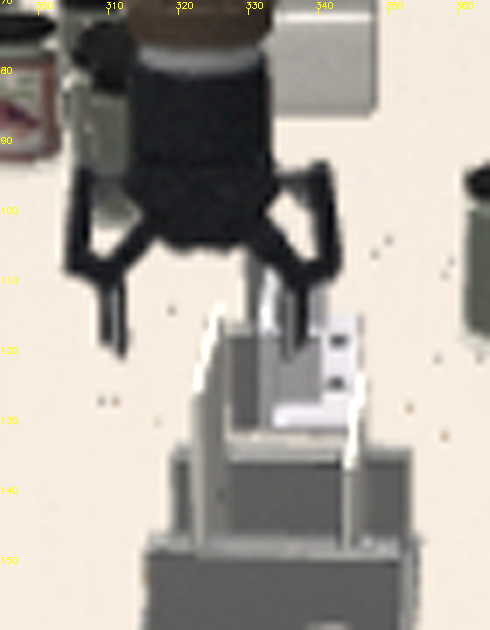

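```bash
python3 - <<'E'
from h import *
y=np.array([.324,.946,0]);p=np.array([.178,.5201,.1954])
for dz in(0,.04):
    print([w2px("top",p+k*y+[0,0,dz+.013]).round(1).tolist()+w2px("side",p+k*y+[0,0,dz+.013]).round(1).tolist() for k in(-.045,.045)])
im=cv2.imread("pics/top0.png"); crop(im,90,290,190,380,7,"pics/t0g.png")
im=cv2.imread("pics/side0.png"); crop(im,200,0,310,80,7,"pics/s0g.png")
E
```

```text
[[[173.9, 321.9], [252.2, 67.6]], [[139.5, 308.7], [259.4, 63.8]]]
[[[167.0, 326.6], [251.5, 59.3]], [[131.2, 312.6], [258.8, 55.7]]]
```

View pics/t0g.png

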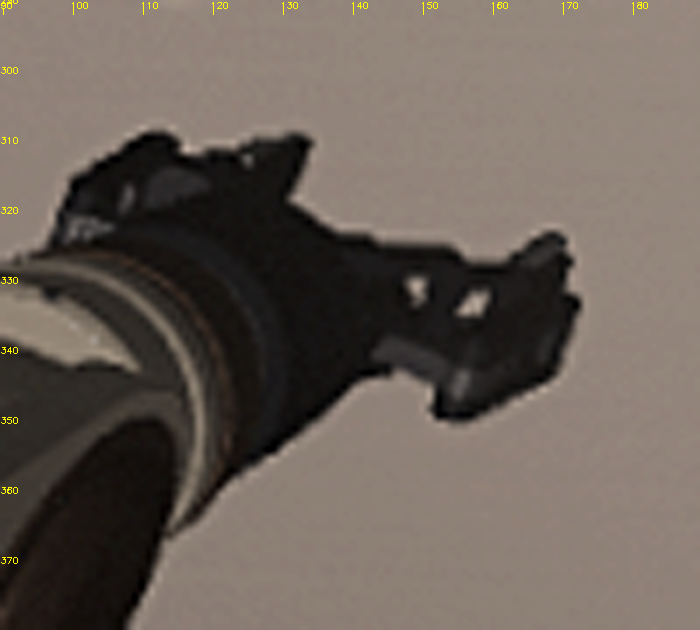

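View pics/s0g.png

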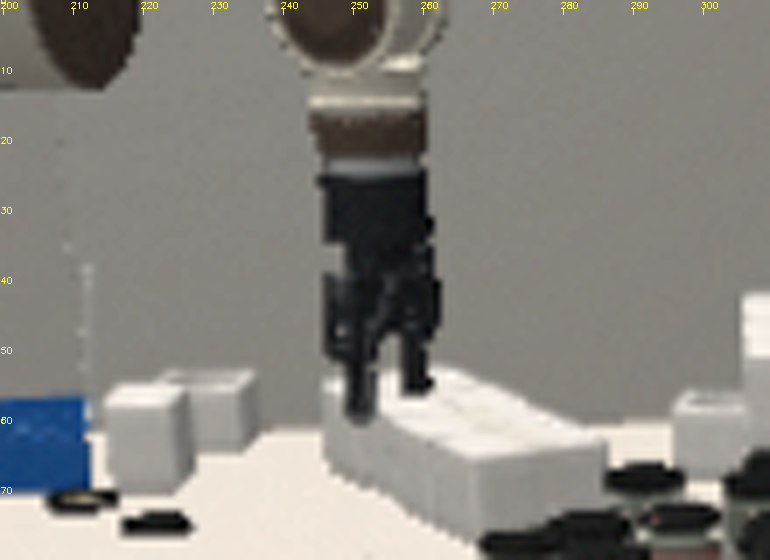

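The start picture and this one agree: the real fingertips sit about 40 mm higher than the reported TCP implies. I'll go lower with a force guard and look again.

```bash
python3 - <<'E'
from h import *
print(ctrl.move_l([*PC,.062],max_speed=.06,max_force=6)); st("down")
for n in("side","top"): cv2.imwrite(f"pics/{n}3.png",ctrl.snapshot(n))
crop(cv2.imread("pics/side3.png"),295,70,365,160,7,"pics/s3c.png")
E
```

```text
False
down t 5.77 p [ 0.4869 -0.1785  0.0621] F [ 0.  -0.6  0.4] T [-0.04 -0.01  0.02] op 0.0852
```

View pics/s3c.png

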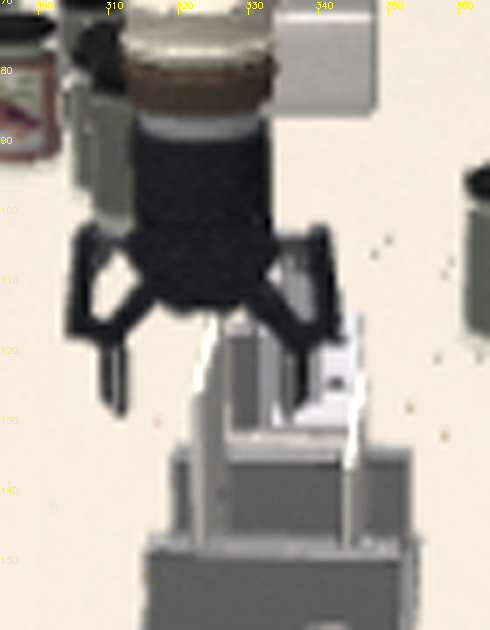

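Now the tips are at v≈129, about z 0.11, which is the planned depth. The body bottom (v≈114) is just above the panel top. Closing gently.

```bash
python3 - <<'E'
from h import *
ctrl.command_gripper(0.0,20); s=st("closed20")
u=np.array([np.cos(PA),np.sin(PA)]); print("lateral F",s["force"][:2]@u)
for n in("side","top"): cv2.imwrite(f"pics/{n}4.png",ctrl.snapshot(n))
crop(cv2.imread("pics/side4.png"),295,70,365,160,7,"pics/s4c.png")
crop(cv2.imread("pics/top4.png"),385,145,475,220,8,"pics/t4c.png")
E
```

```text
closed20 t 6.59 p [ 0.4879 -0.1787  0.0622] F [ 5.6 -0.6 -2.5] T [-0.14 -1.29  0.03] op 0.006
lateral F 5.639346583629733
```

View pics/s4c.png

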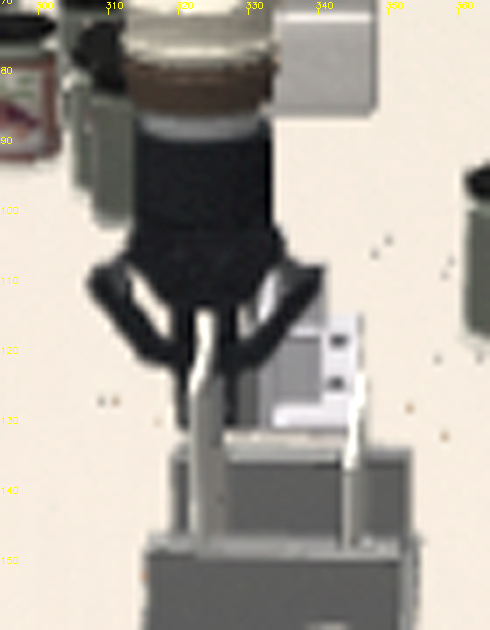

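View pics/t4c.png

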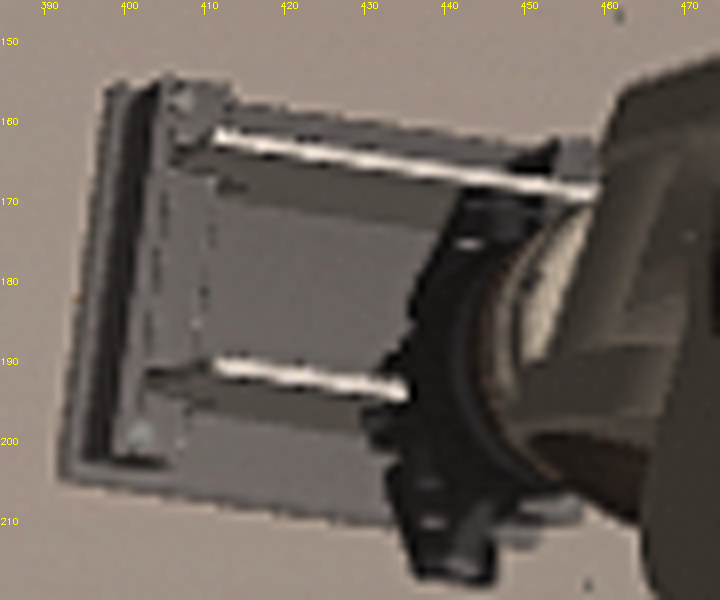

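```bash
cat >> h.py <<'E'
u=np.array([np.cos(PA),np.sin(PA)])
E
python3 - <<'E'
from h import *
P=PC.copy()
for i in range(3):
    f=ctrl.sense()["force"][:2]@u
    if abs(f)<1.5: break
    P=P+u*np.clip(f/5500,-.0015,.0015); ctrl.move_l([*P,.062],max_speed=.02); ctrl.pause(.15); s=st("recentre"); print(s["force"][:2]@u,P)
ctrl.command_gripper(0.0,80); s=st("grip80")
print(ctrl.move_l([*P,.082],max_speed=.05,max_force=15)); st("lift20")
np.save("P.npy",P)
E
```

```text
recentre t 7.09 p [ 0.4881 -0.1787  0.0621] F [ 4.5 -0.6 -1.3] T [-0.11 -0.99  0.04] op 0.0053
4.533785766434626 [ 0.48777639 -0.17862681]
recentre t 7.49 p [ 0.4884 -0.1787  0.062 ] F [ 0.3 -0.1  0.9] T [-0.03 -0.01  0.02] op 0.0055
0.340310939688029 [ 0.48859385 -0.17873298]
grip80 t 7.71 p [ 0.4885 -0.1788  0.0621] F [-0.4 -1.   2.3] T [ 0.01  0.08 -0.02] op 0.0055
False
lift20 t 8.26 p [ 0.4886 -0.1788  0.0821] F [ 0.3  0.2 -1.2] T [ 0.   -0.07  0.  ] op 0.0051
```

```bash
python3 - <<'E'
from h import *
P=np.load("P.npy")
print(ctrl.move_l([*P,.162],max_speed=.12,max_force=12)); st("lifted")
for n in("side","top"): cv2.imwrite(f"pics/{n}5.png",ctrl.snapshot(n))
it=[([(-.003,.003,-.075,.075,.11,.25)],(P[0],P[1],PA),(0,0,255))]
overlay(cv2.imread("pics/side5.png"),"side",285,50,385,160,5.4,it,"pics/s5c.png")
overlay(cv2.imread("pics/top5.png"),"top",385,135,485,220,7,it,"pics/t5c.png")
E
```

```text
False
lifted t 9.07 p [ 0.4883 -0.1786  0.1612] F [-0.   0.5 -0.8] T [-0.03  0.05 -0.06] op 0.0054
```

View pics/s5c.png

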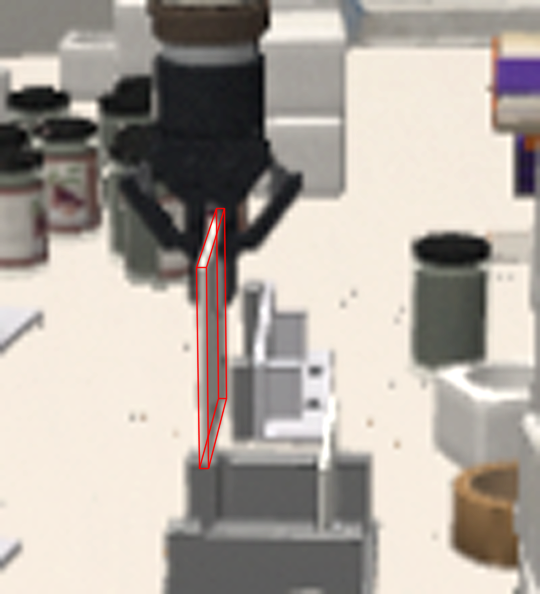

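View pics/t5c.png

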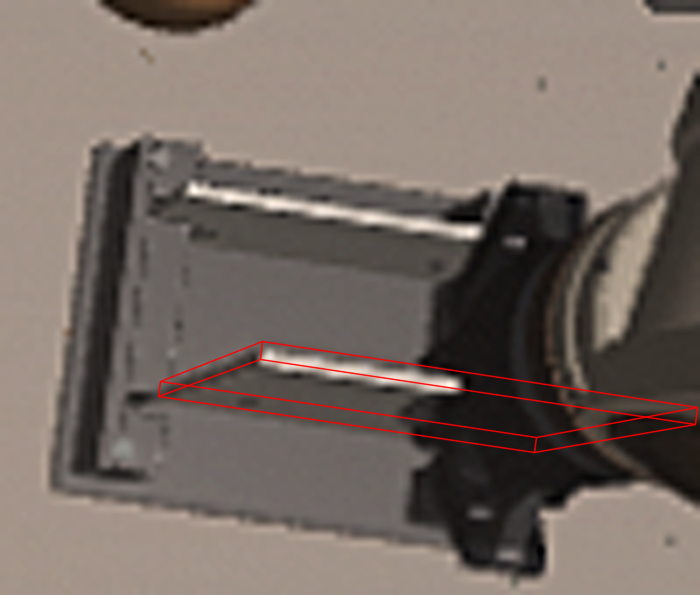

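```bash
cat >> h.py <<'E'
ux=np.array([np.cos(FA),np.sin(FA)]); uy=np.array([-ux[1],ux[0]])
def fp(dx,foot,dy=0): return [*(FO+dx*ux+dy*uy),foot+.052]
def ff(s):
    p=s["tool_pos"][:2]-FO; print("   fence frame x %.4f y %.4f foot %.4f Fx %.1f Fy %.1f Fz %.1f Tz %.2f"%(p@ux,p@uy,s["tool_pos"][2]-.052,s["force"][:2]@ux,s["force"][:2]@uy,s["force"][2],s["torque"][2]))
E
python3 - <<'E'
from h import *
ctrl.reach(fp(-.05,.11),q(FA)); s=st("carried"); ff(s)
print(ctrl.move_l(fp(-.05,.02),max_speed=.12,max_force=8)); s=st("lowered"); ff(s)
for n in("side","top"): cv2.imwrite(f"pics/{n}6.png",ctrl.snapshot(n))
p=s["tool_pos"]; it=[([(-.003,.003,-.075,.075,.02,.16)],(p[0],p[1],FA),(0,0,255)),(FENCE,(*FO,FA),(0,255,0))]
overlay(cv2.imread("pics/side6.png"),"side",305,50,385,145,6,it,"pics/s6c.png")
overlay(cv2.imread("pics/top6.png"),"top",235,135,350,220,6.5,it,"pics/t6c.png")
E
```

```text
carried t 10.64 p [0.4904 0.2165 0.162 ] F [ 0.1 -0.6 -0.7] T [-0.05  0.01  0.03] op 0.0049
   fence frame x -0.0497 y -0.0008 foot 0.1100 Fx 0.1 Fy -0.6 Fz -0.7 Tz 0.03
False
lowered t 11.54 p [0.4906 0.2174 0.0729] F [-0.1  0.7 -1.6] T [ 0.   -0.04 -0.02] op 0.0052
   fence frame x -0.0495 y 0.0001 foot 0.0209 Fx -0.2 Fy 0.7 Fz -1.6 Tz -0.02
```

View pics/s6c.png

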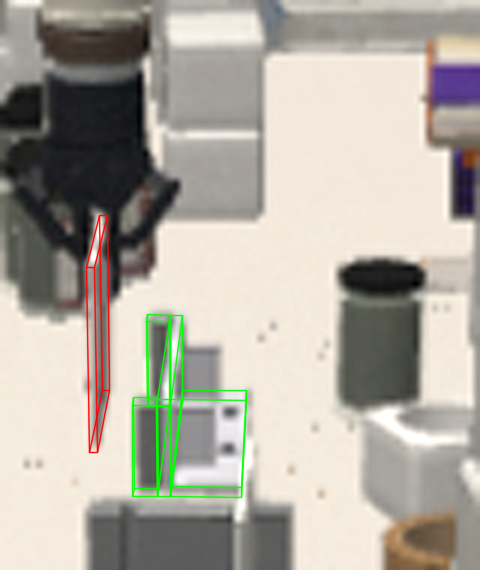

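View pics/t6c.png

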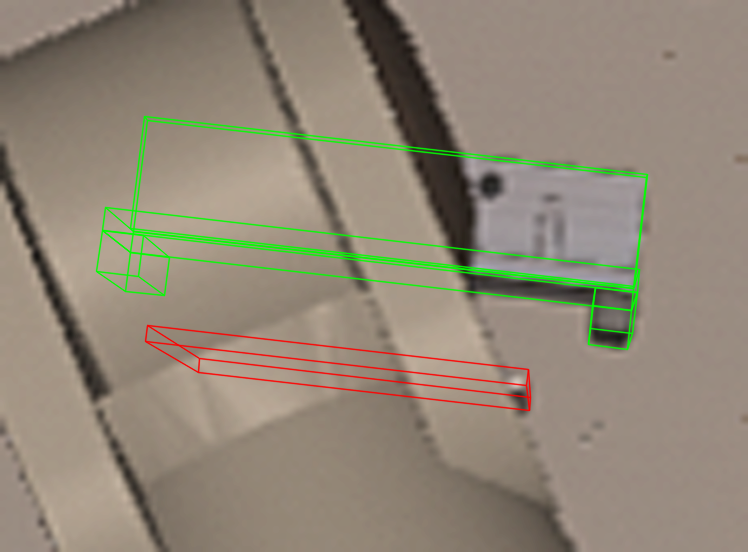

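```bash
python3 - <<'E'
from h import *
print(ctrl.move_l(fp(-.012,.008),max_speed=.06,max_force=8)); s=st("near"); ff(s)
print(ctrl.move_l(fp(.004,.008),max_speed=.015,max_force=5)); s=st("touch"); ff(s)
ctrl.pause(.2); ff(ctrl.sense())
E
```

```text
False
near t 12.46 p [0.5278 0.2134 0.0599] F [ 0.  -0.1 -1.1] T [0.07 0.02 0.05] op 0.005
   fence frame x -0.0121 y -0.0001 foot 0.0079 Fx 0.1 Fy -0.1 Fz -1.1 Tz 0.05
True
touch t 13.21 p [0.5386 0.2122 0.0593] F [ 0.9  0.3 -1.2] T [-0.   -0.04 -0.03] op 0.0053
   fence frame x -0.0013 y -0.0002 foot 0.0073 Fx 0.9 Fy 0.4 Fz -1.2 Tz -0.03
   fence frame x -0.0016 y -0.0003 foot 0.0068 Fx -0.1 Fy -0.8 Fz -0.8 Tz -0.02
```

```bash
python3 - <<'E'
from h import *
for x in(.000,.0015,.003):
    print(x,ctrl.move_l(fp(x,.007),max_speed=.01,max_force=8)); ctrl.pause(.2); s=ctrl.sense(); ff(s); print(s["torque"].round(2))
E
```

```text
0.0 False
   fence frame x -0.0011 y -0.0002 foot 0.0067 Fx -4.9 Fy -1.9 Fz 1.8 Tz 0.06
[-0.09  1.16  0.06]
0.0015 True
   fence frame x -0.0013 y -0.0005 foot 0.0057 Fx 0.4 Fy 0.4 Fz -2.1 Tz 0.03
[ 0.02 -0.02  0.03]
0.003 True
   fence frame x -0.0017 y -0.0009 foot 0.0046 Fx -0.2 Fy -0.4 Fz -1.3 Tz -0.04
[ 0.02 -0.04 -0.04]
```

```bash
python3 - <<'E'
from h import *
x,z=-.005,.004
ctrl.move_l(fp(x,z),max_speed=.03); ctrl.pause(.1); ff(ctrl.sense())
for i in range(14):
    s=ctrl.sense(); fx=-(s["force"][:2]@ux); fz=s["force"][2]
    dx=.001 if fx<13 else 0; dz=.001 if fz<13 else 0
    if max(fx,fz)>35 or (dx==0 and dz==0): break
    x+=dx; z-=dz
    ctrl.move_l(fp(x,z),max_speed=.01); ctrl.pause(.1); s=ctrl.sense(); print("cmd",round(x,4),round(z,4)); ff(s)
ctrl.pause(.3); s=st("end"); ff(s); np.save("xz.npy",[x,z])
E
```

```text
fence frame x -0.0050 y 0.0000 foot 0.0040 Fx 1.1 Fy -0.1 Fz -1.5 Tz -0.04
cmd -0.004 0.003
   fence frame x -0.0040 y -0.0000 foot 0.0030 Fx 0.1 Fy -0.0 Fz -1.7 Tz -0.01
cmd -0.003 0.002
   fence frame x -0.0030 y -0.0000 foot 0.0020 Fx 0.5 Fy -0.1 Fz -1.3 Tz 0.01
cmd -0.002 0.001
   fence frame x -0.0020 y -0.0000 foot 0.0010 Fx -0.4 Fy 0.2 Fz -0.6 Tz 0.00
cmd -0.001 0.0
   fence frame x -0.0013 y -0.0000 foot 0.0002 Fx -4.0 Fy -1.3 Fz 4.0 Tz 0.05
cmd 0.0 -0.001
   fence frame x -0.0012 y -0.0000 foot 0.0002 Fx -11.0 Fy -3.4 Fz 13.3 Tz 0.04
cmd 0.001 -0.001
   fence frame x -0.0010 y -0.0001 foot 0.0002 Fx -16.0 Fy -3.2 Fz 15.8 Tz 0.03
end t 17.81 p [0.5388 0.2123 0.0522] F [-17.1  -1.8  15.5] T [-0.15  3.62  0.02] op 0.0052
   fence frame x -0.0011 y -0.0001 foot 0.0002 Fx -16.8 Fy -3.5 Fz 15.5 Tz 0.02
```

```bash
python3 - <<'E'
from h import *
for n in("side","top"): cv2.imwrite(f"pics/{n}7.png",ctrl.snapshot(n))
it=[([(-.006,0,-.075,.075,0,.14)],(*FO,FA),(0,0,255))]
S=cv2.imread("pics/side7.png")
a=cv2.resize(S[50:145,305:385],None,fx=6,fy=6,interpolation=cv2.INTER_CUBIC)
overlay(S,"side",305,50,385,145,6,it,"pics/s7o.png")
cv2.imwrite("pics/s7.png",np.hstack([a[:,:400],cv2.imread("pics/s7o.png")[:,:400]]))
overlay(cv2.imread("pics/top7.png"),"top",235,135,350,220,6.5,[],"pics/t7c.png")
st()
E
```

```text
t 17.91 p [0.5388 0.2123 0.0522] F [-15.7  -0.5  16.5] T [-0.13  3.59 -0.  ] op 0.0049
```

View pics/s7.png

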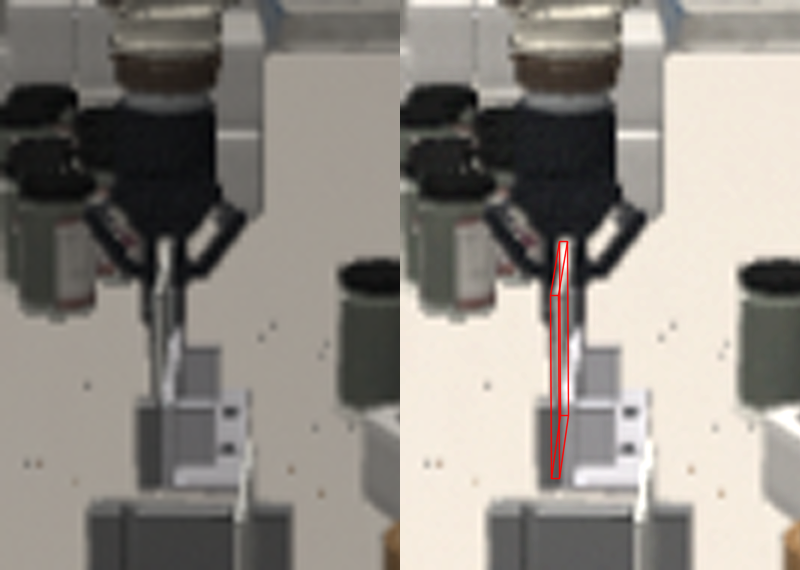

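View pics/t7c.png

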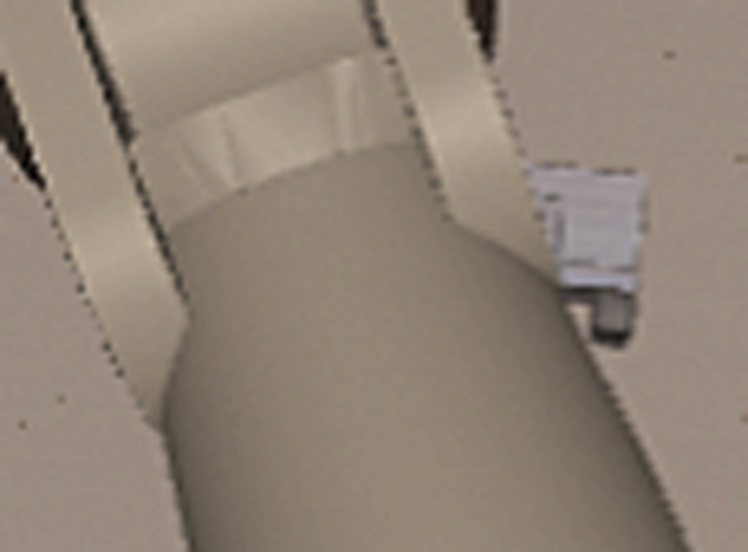

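```bash
python3 - <<'E'
from h import *
for i in range(3):
    s=ctrl.sense(); M=Ro.from_quat(s["orientation"]).as_matrix()
    print("tool axis tilt mrad toward fence x/y:",(M[:2,0]@ux*1e3).round(2),(M[:2,0]@uy*1e3).round(2),"yaw deg",np.degrees(np.arctan2(M[1,1],M[0,1])).round(2)); ctrl.pause(.05)
    r=s["torque"][1]/s["force"][0]; print(s["torque"].round(2),s["force"].round(1),r.round(4))
E
```

```text
tool axis tilt mrad toward fence x/y: -15.9 -3.14 yaw deg -5.65
[-0.13  3.59 -0.  ] [-15.7  -0.5  16.5] -0.2278
tool axis tilt mrad toward fence x/y: -15.86 -3.05 yaw deg -5.65
[-0.08  3.57 -0.06] [-16.2  -1.5  15.2] -0.22
tool axis tilt mrad toward fence x/y: -15.95 -3.09 yaw deg -5.65
[-0.1   3.66  0.02] [-16.7  -1.6  15.7] -0.2193
```

The tool has yielded about 16 mrad under the load, so the foot could stand about 1 mm off the fence. I'll correct the tilt in place.

```bash
cat >> h.py <<'E'
def qt(a,th):  # tip tilted toward the fence by th
    e=np.array([np.cos(a),np.sin(a),0]); ax=np.cross([0,0,-1.],e)
    return (Ro.from_rotvec(ax*th)*Ro.from_quat(q(a))).as_quat()
def tilt(s):
    M=Ro.from_quat(s["orientation"]).as_matrix(); return M[:2,0]@ux*1e3
E
python3 - <<'E'
from h import *
x,z=np.load("xz.npy")
for th in(.006,.012,.018,.024,.030):
    ctrl.move_l(fp(x+.018*th,z),qt(FA,th),max_speed=.01); ctrl.pause(.2); s=ctrl.sense()
    print("th",th,"tilt",tilt(s).round(1),"Ty",s["torque"][1].round(2),"t",round(s["t"],2)); ff(s)
    if tilt(s)>-1 or max(abs(s["force"]))>32: break
E
```

```text
th 0.006 tilt 3.6 Ty 3.43 t 18.51
   fence frame x -0.0006 y 0.0001 foot 0.0002 Fx -13.6 Fy -3.0 Fz 15.6 Tz 0.08
```

```bash
python3 - <<'E'
from h import *
x,z=np.load("xz.npy")
for th,dx in((.0035,.0),(.0035,.0008)):
    ctrl.move_l(fp(x+dx,z-.0003),qt(FA,th),max_speed=.01); ctrl.pause(.3); s=ctrl.sense()
    print("th",th,"tilt",tilt(s).round(1),"Ty",s["torque"][1].round(2),"lever",(s["torque"][1]/s["force"][0]).round(3),"t",round(s["t"],2)); ff(s)
E
```

```text
th 0.0035 tilt 1.2 Ty 3.54 lever -0.243 t 19.06
   fence frame x -0.0007 y 0.0002 foot 0.0001 Fx -14.5 Fy -1.3 Fz 16.3 Tz 0.06
th 0.0035 tilt -0.3 Ty 4.19 lever -0.211 t 19.61
   fence frame x -0.0008 y 0.0001 foot 0.0001 Fx -19.6 Fy -2.9 Fz 19.3 Tz 0.02
```

```bash
python3 - <<'E'
from h import *
x,z=np.load("xz.npy")
ctrl.move_l(fp(x+.0008,z-.0003),qt(FA,.005),max_speed=.01)
for i in range(3):
    ctrl.pause(.4); s=ctrl.sense(); print("tilt",tilt(s).round(1),"lever",(s["torque"][1]/s["force"][0]).round(3),s["force"].round(1),"op",s["opening"].round(4),"t",round(s["t"],2)); ff(s)
for n in("side","top"): cv2.imwrite(f"pics/{n}8.png",ctrl.snapshot(n))
a=cv2.imread("pics/side0.png");b=cv2.imread("pics/side8.png")
crop(b,295,40,425,165,4.6,"pics/s8c.png")
for nm,r in(("jar",(95,120,358,372)),("foam",(118,140,366,382)),("tape",(138,158,368,383)),("short+rack",(140,165,316,352))):
    print(nm,cv2.absdiff(a,b)[r[0]:r[1],r[2]:r[3]].max())
E
```

```text
Traceback (most recent call last):
AttributeError: 'float' object has no attribute 'round'
```

```bash
python3 - <<'E'
from h import *
for i in range(2):
    ctrl.pause(.4); s=ctrl.sense(); print("tilt",tilt(s).round(1),"lever",(s["torque"][1]/s["force"][0]).round(3),s["force"].round(1),"op",round(s["opening"],4),"t",round(s["t"],2)); ff(s)
for n in("side","top"): cv2.imwrite(f"pics/{n}8.png",ctrl.snapshot(n))
a=cv2.imread("pics/side0.png");b=cv2.imread("pics/side8.png")
crop(b,295,40,425,165,4.6,"pics/s8c.png")
for nm,r in(("jar",(95,120,358,372)),("foam",(118,140,366,382)),("tape",(138,158,368,383)),("short+rack",(140,165,316,352))):
    print(nm,cv2.absdiff(a,b)[r[0]:r[1],r[2]:r[3]].max())
E
```

```text
tilt 1.3 lever -0.231 [-18.6  -0.8  19. ] op 0.0049 t 20.66
   fence frame x -0.0007 y 0.0001 foot 0.0001 Fx -18.4 Fy -2.7 Fz 19.0 Tz 0.05
tilt 1.3 lever -0.227 [-19.    0.   18.2] op 0.0052 t 21.06
   fence frame x -0.0007 y 0.0001 foot 0.0001 Fx -18.9 Fy -1.9 Fz 18.2 Tz 0.01
jar 4
foam 4
tape 3
short+rack 51
```

View pics/s8c.png

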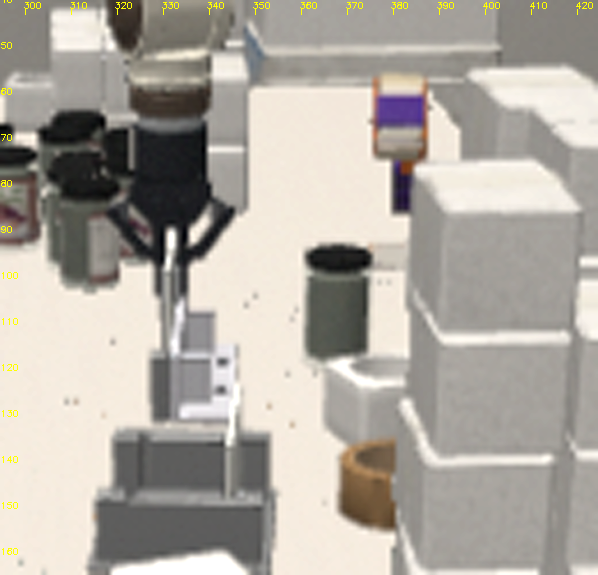

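The panel stands upright against the fence (332, 95–130), the short panel is in its slot (343, 135), and the jar, foam and tape haven't moved. Handing in.

```bash
python3 - <<'E'
from h import *
ctrl.hand_in(); st()
E
```

```text
the job is handed in; nothing more can be done
the job is handed in; nothing more can be done
```

The tall panel is out of its slot and standing on the table, pressed against the 232 mm fence between its grey cheeks. The arm still holds it with an 80 N grip. I handed the job in at about 21 s.

**Last checks**
- **Push:** about 19 N into the fence and 18–19 N down, steady, against the 60 N cracking limit.
- **Fit:** the tool was within 1.3 mrad of vertical. The twisting moment about the vertical was about 0, so neither side edge seems to take the load alone. The bottom edge read 0.1 mm above the table and the panel is centred in the bay.
- **Surroundings:** the jar, foam half and tape roll look unchanged in the side camera's before/after pictures. In the last picture the short panel is still in its slot.

**What disagreed**
- **Fingertip height:** the fingertips appeared about 36–40 mm higher in the pictures than the reported tool position implied. I set the grasp height from the pictures with a force guard, and the grasp held.
- **Fence position:** the panel met the fence about 1.5–2 mm further in than the camera estimate, so I set the final push by contact force.
- **Tilt:** the first push left the tool tilted by 16 mrad, and I corrected that in place.
- **View of the panel:** the arm hid the panel from the top camera at the end. Flatness is judged from the forces, the tool tilt and the side picture.

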